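# Feel for the clear socket and click a new display post home

### The job

Take the pale T-shaped jewellery post out of its grey holder and mount it in the wooden four-socket strip. All but one of the sockets still hold the snapped-off foot of an old post stuck deep inside, so feel down each one gently with the new post to find the clear one, and there push it (do not drop it) fully home past the spring catch, upright, with its crossbar square across the row of sockets. The strip stands on soft springy feet: never press it down hard, and leave the rest of the stall's goods where they are.

Things in the scene. Friction and masses are not known exactly. Their poses are not given: they have to be found in the camera images.
- post: New T-shaped post, pale wood, 70 g, upright. Origin: centre of the foot's underside; z up the shaft, x along the crossbar. 124 mm high. Crossbar on top 90 long (x) x 18 wide (y) x 18 mm high, centre 115 mm above the origin: grasp it at the middle across the 18 mm. Shaft 18 mm diameter. Lowest 8 mm taper from 18 to 11 mm at the bottom; waist of 13 mm diameter 14 to 19 mm above the bottom.
- stand: Grey holder for the spare post, fixed, 70 x 70 x 30 mm block with a loose 20.5 mm round hole, 22 mm deep, in which the post stands free (its foot 8 mm above the table). Origin at the centre of its underside, z up.
- plinth: Dark steel base plate under the strip, fixed, 110 x 260 x 10 mm. Origin at the centre of its underside on the table, y along the row of sockets.
- row (a point): Centre of the top face of the wooden socket strip, x across the row, y along the row, z up. The strip is 65 mm (x) by 225 mm (y) by 56 mm high; its top face is 76 mm above the table when not pressed. Brass screws in its sides show where the catches are.
- socket1 (a point): Centre of the mouth of socket 1, in the strip's top face, 87 mm to the -y side of the row's centre; axes as row. Blind round hole, 20 mm wide, 46 mm deep. With a leftover in it, the post's foot stops dead 16 to 22 mm down. When clear, it slides freely to 32 mm, meets the spring catch, needs a push that grows to 8 to 13 N until some 39 mm, snaps through and rests on the floor at 46 mm. Which is clear varies.
- socket2 (a point): Centre of the mouth of socket 2, in the strip's top face, 29 mm to the -y side of the row's centre; axes as row. Blind round hole, 20 mm wide, 46 mm deep. With a leftover in it, the post's foot stops dead 16 to 22 mm down. When clear, it slides freely to 32 mm, meets the spring catch, needs a push that grows to 8 to 13 N until some 39 mm, snaps through and rests on the floor at 46 mm. Which is clear varies.
- socket3 (a point): Centre of the mouth of socket 3, in the strip's top face, 29 mm to the +y side of the row's centre; axes as row. Blind round hole, 20 mm wide, 46 mm deep. With a leftover in it, the post's foot stops dead 16 to 22 mm down. When clear, it slides freely to 32 mm, meets the spring catch, needs a push that grows to 8 to 13 N until some 39 mm, snaps through and rests on the floor at 46 mm. Which is clear varies.
- socket4 (a point): Centre of the mouth of socket 4, in the strip's top face, 87 mm to the +y side of the row's centre; axes as row. Blind round hole, 20 mm wide, 46 mm deep. With a leftover in it, the post's foot stops dead 16 to 22 mm down. When clear, it slides freely to 32 mm, meets the spring catch, needs a push that grows to 8 to 13 N until some 39 mm, snaps through and rests on the floor at 46 mm. Which is clear varies.
- strip (a joint): How far the socket strip is pushed down on its springy feet, in m: 0 unloaded, 1 mm for every 5 N of downward push; 5 mm (25 N) is too much, 7 mm is the stop.
- broken1: Old broken dark-wood post lying flat: 90 mm crossbar and 75 mm of 18 mm shaft. Origin under the crossbar's middle. Leave alone.
- broken2: Another old broken dark-wood post lying flat, shaft 60 mm. Origin under the crossbar's middle. Leave alone.
- bowl: Dark wooden bowl, 116 mm across, 50 mm high; origin at the centre of its underside. Leave alone.
- bangle: Silver bangle lying flat, 68 mm across, 14 mm high; origin at the centre of its underside. Leave alone.
- beaker: Steel cup, 68 mm across, 85 mm high; origin at the centre of its underside. Leave alone.
- spoon: Pale wooden spoon lying on the table; origin under its middle. Leave alone.
- jar: Amber glass jar with brass cap, 72 mm across, 90 mm high; origin at the centre of its underside. Leave alone.
Mind the look-alikes: they are no part of the job. What is shaped like the post but blue is not meant.

How it is judged:
On the way, in this order (a step that is already met when the one before it is completed fails the run):
1. the post is lifted out of its holder (foot at least 45 mm above the table) (height (world z) of post above 0.045 m), for 0.1 s.
2. the foot of the post is in one of the sockets (at least 8 mm below its mouth) (((z of post in the frame of socket1 below -0.008 m and horizontal distance between post and socket1 below 0.004 m) or (z of post in the frame of socket2 below -0.008 m and horizontal distance between post and socket2 below 0.004 m) or (z of post in the frame of socket3 below -0.008 m and horizontal distance between post and socket3 below 0.004 m) or (z of post in the frame of socket4 below -0.008 m and horizontal distance between post and socket4 below 0.004 m))), for 0.1 s.
At the end, for the whole second after the job is handed in: The post stands in a socket with its foot at least 43.5 mm below the mouth (home is 46 mm) and within 4 mm of the socket's axis, upright within 0.06 rad, crossbar within 0.2 rad of square across the row, at rest, the strip not pressed down (less than 2 mm) (((z of post in the frame of socket1 below -0.0435 m and horizontal distance between post and socket1 below 0.004 m) or (z of post in the frame of socket2 below -0.0435 m and horizontal distance between post and socket2 below 0.004 m) or (z of post in the frame of socket3 below -0.0435 m and horizontal distance between post and socket3 below 0.004 m) or (z of post in the frame of socket4 below -0.0435 m and horizontal distance between post and socket4 below 0.004 m)) and angle between post's own z axis and vertical below 0.06 rad and angle between the x axis of post and the x axis of row, either way round below 0.2 rad and linear speed of post below 0.01 m/s and value of joint strip below 0.002 m); the robot touches nothing.
It fails at once if the strip is pressed down with more than 25 N (5 mm) (value of joint strip above 0.005 m).
It fails at once if the post is dropped or rammed into a socket (over 0.35 m/s inside one) (((z of post in the frame of socket1 below -0.008 m and horizontal distance between post and socket1 below 0.004 m) or (z of post in the frame of socket2 below -0.008 m and horizontal distance between post and socket2 below 0.004 m) or (z of post in the frame of socket3 below -0.008 m and horizontal distance between post and socket3 below 0.004 m) or (z of post in the frame of socket4 below -0.008 m and horizontal distance between post and socket4 below 0.004 m)) and linear speed of post above 0.35 m/s).
It fails at once if any of the other loose goods (broken posts, bowl, bangle, cup, spoon, jar) is shifted by more than 30 mm (distance of any of broken1, broken2, bowl, bangle, beaker, spoon, jar from where it was at the start of the episode above 0.03 m).
It also fails if it takes over 51 s, if anything falls off the work surface, if the arm or the gripper's body presses on something with over 40 N, if the wrist force passes 120 N, or if a joint passes its speed limit or range.

### The arm

A 7-joint arm with a two-finger parallel gripper is mounted at the origin on the work surface. World frame = base frame: x ahead of the robot, y to its left, z up, the work surface at z = 0. Lengths are in m, angles in rad, forces in N, time in s.
With the tool pointing down it reaches from about 0.35 to 0.9 m from the base axis. Payload 8.1 kg.
Tool frame: the origin (TCP) lies midway between the tips of the shut fingers; the grasp point (between the pads) lies 19 mm behind it; z points along the fingers, x is the direction in which the jaws open and shut, and the axes are right-handed (so a half turn about z gives the same grasp; the last joint's range is limited). The gripper opens to 92 mm and grips with 3 to 60 N. Pads are 19 mm wide; open, the fingers measure 130 mm over their backs; the gripper's body (75 mm by 190 mm) begins 47 mm behind the grasp point.
Start: joints at [1.132, 0.434, 0.025, 1.573, -0.012, 1.134, -0.075], TCP at [0.206, -0.59, 0.227] pointing down, gripper open.
Joint ranges: [-2.62, 2.62], [-0.44, 2.09], [-1.27, 1.32], [0.08, 2.57], [-1.32, 4.46], [0.12, 2], [-2.74, 2.74]. Speed limits (rad/s): [2.22, 2.22, 3.01, 3.01, 3.14, 3.14, 3.14].

### API

Orientations are given as a rotation vector (axis times angle).
In Python, from cell import arm gives the robot as it stands. The module is installed in compiled form; this text tells all that it offers.
- The arm moves only by the tool play_rows, never from a script. Its argument "motion" is a list of rows, each a list of 7 numbers: the gripper's target within -1 to 1 (fully open at 1, half-way at 0, shut at -1), then the shift along the tool's x, y, z in mm, then the turn, a rotation vector about the tool's x, y, z in rad. In form: [[claw, tx, ty, tz, ax, ay, az], ...]. A call has 1 to 10 rows; each row is the pose to reach, as a shift and turn from the pose measured when the call began, along the tool's axes at that moment; what a row does not reach only later rows make up. A row lasts 1/10 s, in which the tool goes at most 50 mm and 8.59 degrees, less where a joint would pass 70% of its speed; a pose out of reach is approached as far as the arm can. A call with a gripper value outside its range is refused whole. The fingers move at their own pace and stop on an object; "force" is the grip in N (left out, the last holds). Time passes only in rows, so rows that repeat a pose let the fingers close. It gives the time, the measured TCP pose, the force and the opening at its end, in the units of the state.
- arm.observe(): the state, without advancing time (a new reading comes with each control period).
- arm.get_image(name): name is "side" or "top"; returns a dict with "img" (384x512x3 uint8, blue, green, red), "depth" (384x512 float32, m along the optical axis (not along the pixel's ray), 0 where there is no reading), "K" (3x3 intrinsics, pixels), "k1" (the pictures are not rectified: a ray, as slopes to the right and down, at radius r is drawn at 1 + k1 r^2 times it, then the intrinsics apply), "rvec" (rotation vector, rad) and "tvec" (3), from world to camera coordinates, as OpenCV has them. Camera axes: x right, y down, z forward; pixel columns grow to the right and rows downward; lengths in m; the calibration is good to about 2 mm. A picture is of the moment at which its call begins.
- arm.sign_off(): hands the job in, once; it reports no verdict.
Trained networks look in a picture, given as the dict that the camera call returned (one of the last four; its "shot" number tells which), for a name from the list of things; names that differ only in an ending like _2 or _b are one class to them, and where a whole thing is asked for, a point or a joint stands for the part that bears it (a point fixed in the world has none). Each returns a list of dicts, best first, with "score" (0 to 1); they miss things now and then, are a little off and sometimes report something else, mostly with a low value. They report only what shows in the picture. A call takes as long as a camera call. They do not tell look-alikes from the thing itself.
- arm.look_for(picture, query): "box" ([left, top, width, height] as shares, 0 to 1, of the picture: columns of its width, rows of its height, round what is visible of it).
The state is a dict: "clock": time; "joints": joint angles; "dq": joint speeds; "joint_efforts": joint torques, N m; "position": TCP position; "ee_rot": TCP orientation; "force": force on the tool from outside, world axes, zero at the start; "ft_torque": the same for the moment, N m; "width": opening from 0.0 (shut) to 1.0 (fully open).
Only numpy, scipy, OpenCV 4.12 (cv2) and the standard library are available. Lean on these libraries where they do the work, as an engineer would, in place of code of your own. Each camera call takes 0.05 s, during which the arm holds its last target. There are 200 camera calls.

## Working session

There is one attempt and no reset: what is moved stays moved. The work goes in short steps, Python scripts to look and compute and a tool call to move; the robot and the scene stay as the last step left them, time stands still between calls to the robot, and variables do not carry over. Pictures are saved under pics/ and viewed, on a budget of 10 in all, crops included, one or two more only if the job needs it, and the job is handed in when it is done.

Besides the shell and the picture viewer there is one more tool, called after "Request:" by a JSON object that holds its "fn" and its "kwargs". play_rows: Moves the arm, as the interface text tells. Its arguments: {"type":"object","properties":{"motion":{"type":"array"},"force":{"type":"number"}},"required":["motion"]}

```bash
mkdir -p pics
cat > h.py <<'E'
import numpy as np,cv2
from cell import arm
def world(d):
    h,w=d['depth'].shape
    K=np.array(d['K']);k1=d['k1']
    u,v=np.meshgrid(np.arange(w),np.arange(h))
    dist=np.array([k1,0,0,0.])
    p=cv2.undistortPoints(np.stack([u,v],-1).reshape(-1,1,2).astype(float),K,dist).reshape(h,w,2)
    z=d['depth'];P=np.dstack([p[...,0]*z,p[...,1]*z,z])
    R=cv2.Rodrigues(np.array(d['rvec'],float))[0]
    W=(P-np.array(d['tvec']).ravel())@R
    W[z==0]=np.nan
    return W
E
python3 - <<'E'
from h import *
s=arm.observe();print({k:np.round(v,3) for k,v in s.items()})
for n in ['top','side']:
    d=arm.get_image(n);cv2.imwrite(f'pics/{n}0.png',d['img'])
    np.save(n+'.npy',world(d));W=world(d)
    R=cv2.Rodrigues(np.array(d['rvec'],float))[0];print(n,'cam',-R.T@np.array(d['tvec']).ravel(),R[2])
    for q in ['post','stand','plinth','row','broken1']:
        for r in arm.look_for(d,q)[:3]:
            b=np.array(r['box'])*[512,384,512,384];c=(b[:2]+b[2:]/2).astype(int)
            print(n,q,round(r['score'],2),b.round(),W[c[1],c[0]].round(3))
E
```

```text
{'clock': np.float64(0.0), 'joints': array([ 1.132,  0.435,  0.025,  1.574, -0.012,  1.134, -0.075]), 'dq': array([-0.   ,  0.001,  0.002,  0.   , -0.001,  0.   , -0.001]), 'joint_efforts': array([ 0.0000e+00, -6.6785e+01,  9.8500e-01, -3.1447e+01, -6.0000e-02,
        4.3000e-02,  0.0000e+00]), 'position': array([ 0.206, -0.59 ,  0.226]), 'ee_rot': array([-2.561e+00,  1.819e+00,  2.000e-03]), 'force': array([ 0.082, -0.539, -1.656]), 'ft_torque': array([ 0.061, -0.036, -0.027]), 'width': np.float64(0.997)}
top cam [0.27430378 0.04212357 1.40465885] [ 0.18602958 -0.01686321 -0.98239942]
top post 0.76 [365. 239.  27.  22.] [ 0.359 -0.292  0.131]
top post 0.7 [315. 221.  29.  26.] [ 0.405 -0.16   0.126]
top post 0.61 [356. 189.  18.  25.] [ 0.49  -0.259  0.129]
top stand 0.88 [343. 198.  26.  24.] [ 0.48  -0.253  0.051]
top plinth 0.81 [202. 154.  91.  55.] [0.56  0.058 0.083]
top plinth 0.4 [207. 154.  84.  42.] [0.577 0.055 0.083]
top row 0.81 [206. 154.  80.  47.] [0.572 0.064 0.078]
top broken1 0.62 [205. 114.  32.  29.] [ 0.746  0.137 -0.003]
top broken1 0.53 [176. 242.  32.  26.] [0.359 0.22  0.017]
side cam [ 0.38243384 -0.8288237   0.83055713] [ 0.1440978   0.75268218 -0.64242148]
side post 0.95 [241. 240.  32.  30.] [ 0.483 -0.268  0.105]
side post 0.67 [207. 216.  28.  38.] [ 0.399 -0.172  0.092]
side post 0.42 [323. 200.  22.  33.] [ 0.741 -0.148  0.078]
side stand 0.7 [241. 255.  34.  33.] [ 0.487 -0.263  0.024]
side plinth 0.87 [250. 155.  34.  70.] [0.564 0.001 0.078]
side plinth 0.26 [192. 162.  22.  18.] [0.368 0.215 0.015]
side row 0.65 [253. 158.  24.  56.] [0.568 0.041 0.065]
side broken1 0.65 [289. 167.  29.  19.] [0.729 0.126 0.013]
side broken1 0.5 [190. 163.  24.  17.] [0.365 0.212 0.018]
```

Run:
```python
import cv2,numpy as np
t=cv2.imread('pics/top0.png');s=cv2.imread('pics/side0.png')
a=cv2.resize(t[90:290,160:430],(800,593),interpolation=cv2.INTER_CUBIC);cv2.imwrite('pics/t1.png',a)
b=cv2.resize(s[120:320,130:400],(800,593),interpolation=cv2.INTER_CUBIC);cv2.imwrite('pics/s1.png',b)
```

```text
(no output)
```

View pics/t1.png

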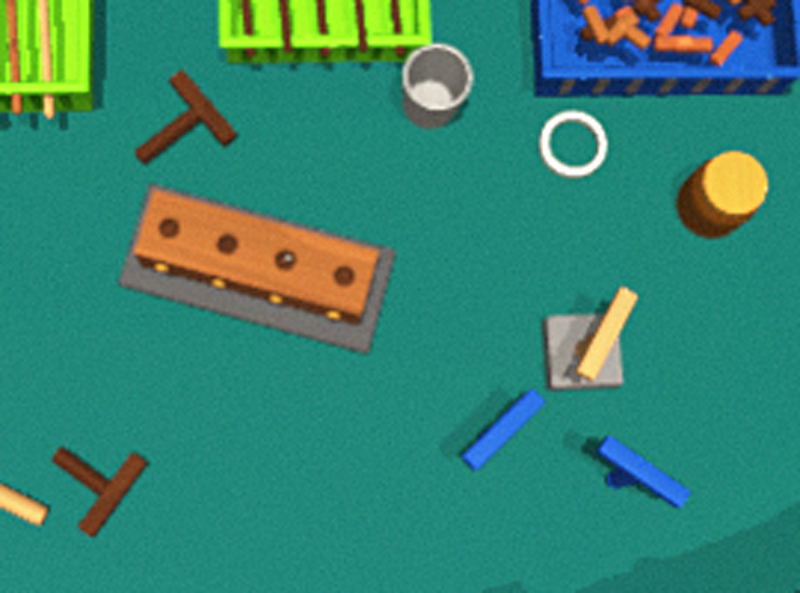

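View pics/s1.png

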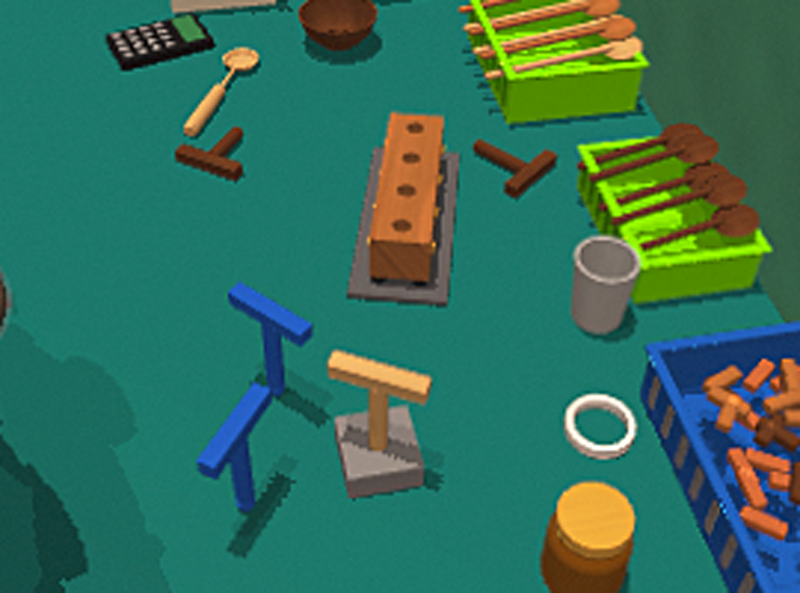

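```bash
cat >> h.py <<'E'
def rayz(d,uv,z):
    K=np.array(d['K']);p=cv2.undistortPoints(np.array(uv,float).reshape(-1,1,2),K,np.array([d['k1'],0,0,0.])).reshape(-1,2)
    R=cv2.Rodrigues(np.array(d['rvec'],float))[0];C=-R.T@np.array(d['tvec']).ravel()
    D=np.c_[p,np.ones(len(p))]@R
    return C+D*((z-C[2])/D[:,2])[:,None]
def rect(d,m,z):
    n,l,st,_=cv2.connectedComponentsWithStats(m.astype(np.uint8));k=1+np.argmax(st[1:,4])
    cn=max(cv2.findContours((l==k).astype(np.uint8),0,1)[0],key=len).reshape(-1,2)
    P=rayz(d,cn,z)[:,:2]
    (c,s,a)=cv2.minAreaRect((P*1000).astype(np.float32))
    if s[0]<s[1]: a+=90;s=s[::-1]
    return np.array(c)/1000,np.array(s),a,(l==k)
def red(d):
    b,g,r=[d['img'][...,i].astype(int) for i in range(3)];return b,g,r
def crossbar(d,x0=0.48,y0=-0.26,z=.132,rad=.1):
    W=world(d);b,g,r=red(d)
    m=(r>150)&(g>110)&(r>b+30)&(W[...,2]>.095)&(np.hypot(W[...,0]-x0,W[...,1]-y0)<rad)
    return rect(d,m,z)
def strip(d):
    W=world(d);b,g,r=red(d)
    m=(np.hypot(W[...,0]-.57,W[...,1]-.06)<.17)&(W[...,2]>.062)&(W[...,2]<.095)&(r>b+25)&(r>90)
    m=cv2.morphologyEx(m.astype(np.uint8),cv2.MORPH_CLOSE,np.ones((9,9)))
    return rect(d,m,.076)
E
python3 - <<'E'
from h import *
for n in ['top','side']:
    d=arm.get_image(n);W=world(d)
    for f,z in((crossbar,.123),(strip,.07)):
        c,s,a,m=f(d);print(n,f.__name__,c.round(4),s.round(1),round(a,1),m.sum(),np.nanmedian(W[m],0).round(4),np.nanstd(W[m],0).round(4))
        if f is strip:
            g=d['img'].astype(int).sum(2)
            hm=((g<230)&cv2.erode(m.astype(np.uint8),np.ones((3,3))).astype(bool)).astype(np.uint8)
            nn,l,st,ce=cv2.connectedComponentsWithStats(hm)
            for k in range(1,nn):
                if st[k,4]>8: print(' hole',ce[k].round(1),st[k,4],rayz(d,ce[k],.076)[0].round(4),'z',np.sort((W[l==k][:,2]*1000).round())[:],)
E
```

```text
top crossbar [ 0.4861 -0.2594] [89.8 18.8] 149.7 218 [ 0.4863 -0.2597  0.1323] [0.0224 0.014  0.0029]
top strip [0.5776 0.0601] [225.2  67.7] 73.4 1840 [0.5777 0.0585 0.076 ] [0.0263 0.0626 0.0071]
 hole [216.6 166.4] 30 [0.605  0.1444 0.076 ] z [56. 56. 56. 57. 57. 57. 57. 58. 58. 58. 59. 59. 59. 59. 59. 59. 60. 60.
 60. 61. 62. 62. 67. 68. 68. 69. 70. 76. 79. 81.]
 hole [236.3 171.8] 30 [0.5884 0.0884 0.076 ] z [45. 48. 49. 50. 51. 51. 52. 52. 52. 53. 53. 53. 53. 53. 53. 54. 55. 57.
 57. 59. 59. 61. 61. 61. 64. 65. 69. 69. 73. 74.]
 hole [255.1 177.2] 19 [0.572  0.0355 0.076 ] z [26. 30. 31. 32. 33. 34. 35. 35. 36. 54. 57. 59. 62. 65. 68. 73. 74. 75.
 79.]
 hole [275.8 182.5] 28 [ 0.5557 -0.0229  0.076 ] z [49. 53. 55. 57. 57. 58. 58. 58. 59. 60. 60. 60. 60. 61. 61. 62. 62. 62.
 63. 63. 63. 64. 64. 65. 66. 67. 68. 73.]
side crossbar [ 0.488  -0.2615] [88.7 17.8] 149.7 195 [ 0.489  -0.2617  0.1318] [0.0224 0.0137 0.0013]
side strip [0.5794 0.054 ] [240.2  65.5] 73.5 908 [0.5769 0.0419 0.0761] [0.0265 0.0654 0.0035]
 hole [269.7 162.7] 10 [0.6055 0.1449 0.076 ] z [64. 65. 67. 69. 70. 71. 71. 72. 72. 72.]
 hole [268.3 172.9] 15 [0.5891 0.0888 0.076 ] z [62. 63. 64. 64. 65. 67. 69. 69. 71. 71. 71. 72. 73. 75. 76.]
 hole [266.6 183.9] 17 [0.572  0.0329 0.076 ] z [61. 62. 63. 64. 65. 66. 66. 68. 69. 69. 71. 71. 72. 72. 73. 73. 77.]
 hole [265.3 195.6] 18 [ 0.5565 -0.0223  0.076 ] z [60. 61. 62. 64. 64. 66. 66. 67. 68. 70. 70. 71. 71. 73. 74. 74. 75. 76.]
 hole [263.8 202.2] 36 [ 0.5462 -0.0513  0.076 ] z [66. 66. 68. 68. 68. 68. 69. 69. 69. 69. 69. 69. 69. 69. 70. 70. 71. 71.
 72. 72. 72. 72. 72. 73. 73. 74. 74. 74. 74. 74. 74. 75. 76. 77. 77. 79.]
```

```bash
cat >> h.py <<'E'
from scipy.spatial.transform import Rotation as Ro
def go(xyz,yaw):  # yaw: world angle (deg) of tool x, mod 180
    s=arm.observe();R=Ro.from_rotvec(s['ee_rot']).as_matrix()
    best=None
    for k in (0,180):
        a=np.radians(yaw+k);x=np.array([np.cos(a),np.sin(a),0]);z=np.array([0,0,-1.]);T=np.c_[x,np.cross(z,x),z]
        rv=Ro.from_matrix(R.T@T).as_rotvec()
        if best is None or np.linalg.norm(rv)<np.linalg.norm(best):best=rv
    print('t',round(float(s['clock']),2),'pos',np.round(s['position'],4),'F',np.round(s['force'],2),'w',round(float(s['width']),3),'j',np.round(s['joints'],2))
    print('shift mm',(R.T@(np.array(xyz)-s['position'])*1000).round(1),'turn',best.round(4))
E
python3 -c "
from h import *
go([.487,-.2605,.22],59.7)"
```

```text
t 0.7 pos [ 0.2059 -0.5901  0.2268] F [0.45 0.61 0.11] w 0.999 j [ 1.13  0.43  0.02  1.57 -0.01  1.13 -0.08]
shift mm [-218.6 -373.9    6.8] turn [-0.     -0.      0.8646]
```

Request:
{"fn": "play_rows", "kwargs": {"motion": [[0.2,-219,-374,7,0,0,0.865],[0.2,-219,-374,7,0,0,0.865],[0.2,-219,-374,7,0,0,0.865],[0.2,-219,-374,7,0,0,0.865],[0.2,-219,-374,7,0,0,0.865],[0.2,-219,-374,7,0,0,0.865],[0.2,-219,-374,7,0,0,0.865],[0.2,-219,-374,7,0,0,0.865],[0.2,-219,-374,7,0,0,0.865],[0.2,-219,-374,7,0,0,0.865]], "force": 25}}

```text
clock: 1.7
position: [0.4918, -0.2528, 0.2197]
ee_rot: [-1.576, 2.714, 0.002]
force: [-1.3, 0.2, -0.3]
width: 0.602
```

```bash
python3 -c "
from h import *
go([.487,-.2605,.104],59.7)"
```

```text
t 1.7 pos [ 0.4918 -0.2528  0.2197] F [-1.34  0.17 -0.35] w 0.602 j [ 0.36  0.32  0.03  1.76 -0.02  1.05 -1.69]
shift mm [  9.6   0.4 115.7] turn [-0.0005  0.004   0.0103]
```

Request:
{"fn": "play_rows", "kwargs": {"motion": [[0.2,9.6,0.4,0,0,0.004,0.01],[0.2,9.6,0.4,30,0,0.004,0.01],[0.2,9.6,0.4,60,0,0.004,0.01],[0.2,9.6,0.4,80,0,0.004,0.01],[0.2,9.6,0.4,80,0,0.004,0.01]]}}

```text
clock: 2.2
position: [0.484, -0.2616, 0.1373]
ee_rot: [1.559, -2.723, -0.005]
force: [-0.7, 0.1, 0.2]
width: 0.598
```

```bash
python3 -c "
from h import *
d=arm.get_image('side');cv2.imwrite('pics/s2.png',cv2.resize(d['img'][160:310,160:360],(800,600),interpolation=2))
go([.487,-.2605,.104],59.7)"
```

```text
t 2.25 pos [ 0.4852 -0.2618  0.139 ] F [-0.59  0.16  0.94] w 0.601 j [ 0.37  0.41  0.03  1.86 -0.02  0.87 -1.69]
shift mm [-2.1 -1.  35. ] turn [ 0.0019 -0.0011 -0.002 ]
```

View pics/s2.png

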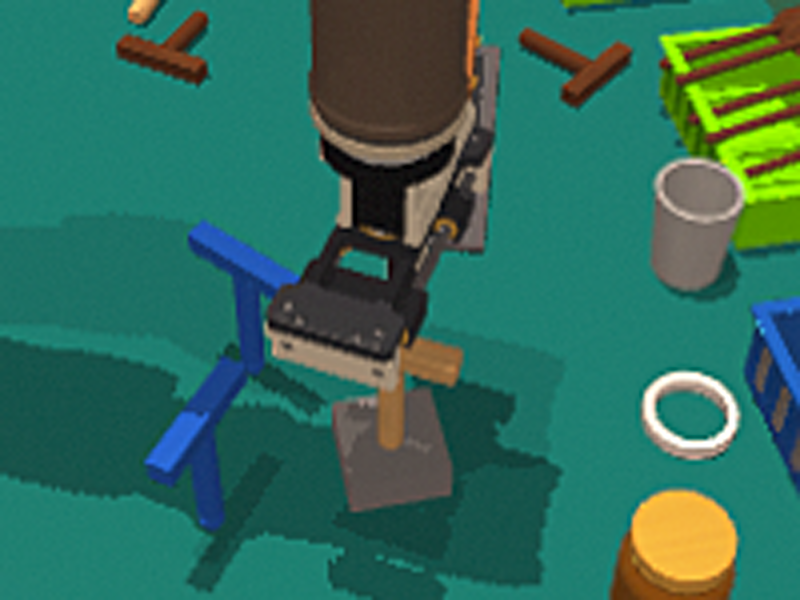

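Request:
{"fn": "play_rows", "kwargs": {"motion": [[0.2,-2,-1,15,0.002,-0.001,0],[0.2,-2,-1,28,0.002,-0.001,0],[0.2,-2,-1,35,0.002,-0.001,0],[0.2,-2,-1,35,0.002,-0.001,0],[-1,-2,-1,35,0.002,-0.001,0],[-1,-2,-1,35,0.002,-0.001,0],[-1,-2,-1,35,0.002,-0.001,0],[-1,-2,-1,35,0.002,-0.001,0],[-1,-2,-1,35,0.002,-0.001,0]], "force": 40}}

```text
clock: 3.15
position: [0.4871, -0.2606, 0.1042]
ee_rot: [-1.561, 2.726, -0.001]
force: [-0.3, 0.2, -0.1]
width: 0.216
```

```bash
python3 -c "
from h import *
go([.487,-.2605,.20],59.7)"
```

```text
t 3.15 pos [ 0.4871 -0.2606  0.1042] F [-0.32  0.24 -0.11] w 0.216 j [ 0.37  0.45  0.03  1.89 -0.02  0.8  -1.69]
shift mm [ -0.1   0.1 -95.8] turn [-0.0004 -0.     -0.0019]
```

Request:
{"fn": "play_rows", "kwargs": {"motion": [[-1,0,0,-20,0,0,0],[-1,0,0,-50,0,0,0],[-1,0,0,-85,0,0,0],[-1,0,0,-110,0,0,0],[-1,0,0,-116,0,0,0],[-1,0,0,-116,0,0,0]]}}

```text
clock: 3.75
position: [0.4874, -0.2607, 0.2207]
ee_rot: [-1.56, 2.725, -0.003]
force: [0.9, 0.4, -2.0]
width: 0.196
```

```bash
python3 -c "
from h import *
go([.571,.0327,.22],73.4)"
```

```text
t 3.75 pos [ 0.4874 -0.2607  0.2207] F [ 0.86  0.42 -1.95] w 0.196 j [ 0.36  0.32  0.04  1.76 -0.01  1.05 -1.69]
shift mm [-295.4   76.4    0.6] turn [-0.002 -0.    -0.241]
```

Request:
{"fn": "play_rows", "kwargs": {"motion": [[-1,-40,10,0,0,0,-0.03],[-1,-80,20,0,0,0,-0.07],[-1,-120,31,0,0,0,-0.1],[-1,-160,41,0,0,0,-0.13],[-1,-200,52,0,0,0,-0.17],[-1,-240,62,0,0,0,-0.2],[-1,-275,71,0,0,0,-0.23],[-1,-295,76,0,0,0,-0.241],[-1,-295,76,0,0,0,-0.241],[-1,-295,76,0,0,0,-0.241]]}}

```text
clock: 4.75
position: [0.5706, 0.0312, 0.2194]
ee_rot: [1.876, -2.518, 0.002]
force: [-0.6, -0.7, -0.9]
width: 0.191
```

Run:
```python
from h import *
for n in ('side','top'):
    d=arm.get_image(n)
    cv2.imwrite(f'pics/{n}3.png',d['img'])
    W=world(d);b,g,r=red(d)
    if n=='side':
        cv2.imwrite('pics/s3.png',cv2.resize(d['img'][110:230,200:360],(800,600),interpolation=2))
    m=(r>110)&(g>85)&(r>b+30)&(W[...,2]>.1)&(np.hypot(W[...,0]-.571,W[...,1]-.033)<.07)
    P=W[m];print(n,len(P))
    for z0 in np.arange(.1,.26,.01):
        Q=P[(P[:,2]>z0)&(P[:,2]<z0+.01)]
        if len(Q)>3:print(round(z0,2),len(Q),Q.mean(0).round(4),np.ptp(Q,axis=0).round(3))
go([.571,.0327,.177],73.4)
```

```text
side 423
0.13 15 [0.5704 0.0259 0.1346] [0.013 0.016 0.01 ]
0.14 10 [0.5715 0.0244 0.1461] [0.015 0.008 0.008]
0.15 16 [0.5712 0.0244 0.1553] [0.017 0.01  0.009]
0.16 14 [0.571  0.0243 0.1652] [0.016 0.007 0.007]
0.17 16 [0.5707 0.0242 0.1751] [0.015 0.012 0.009]
0.18 13 [0.5711 0.0241 0.1845] [0.015 0.01  0.008]
0.19 16 [0.5703 0.0246 0.1947] [0.015 0.013 0.009]
0.2 15 [0.5705 0.023  0.2052] [0.012 0.007 0.01 ]
0.21 9 [0.5718 0.0231 0.2138] [0.012 0.008 0.006]
0.22 8 [0.5746 0.012  0.2283] [0.051 0.01  0.005]
0.23 34 [0.5746 0.0144 0.2343] [0.081 0.032 0.01 ]
0.24 28 [0.5937 0.0121 0.2442] [0.058 0.025 0.008]
top 1989
t 4.85 pos [0.5707 0.03   0.22  ] F [ 0.38  0.52 -0.83] w 0.195 j [-0.06  0.36 -0.12  1.71  0.05  1.08 -2.06]
shift mm [-2.7  0.5 43. ] turn [-0.0012 -0.0017 -0.0028]
```

View pics/s3.png

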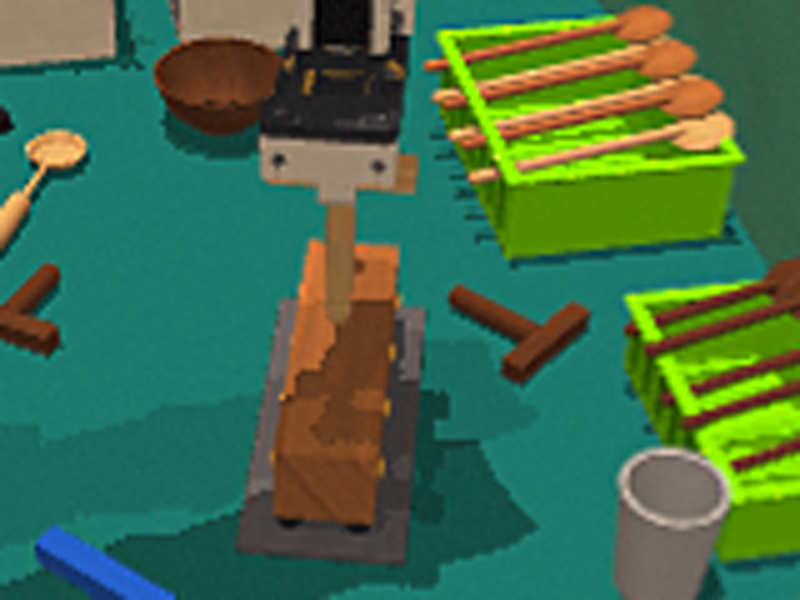

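Request:
{"fn": "play_rows", "kwargs": {"motion": [[-1,-2.7,0.5,10,0,0,0],[-1,-2.7,0.5,25,0,0,0],[-1,-2.7,0.5,36,0,0,0],[-1,-2.7,0.5,40,0,0,0],[-1,-2.7,0.5,43,0,0,0],[-1,-2.7,0.5,45,0,0,0],[-1,-2.7,0.5,47,0,0,0],[-1,-2.7,0.5,49,0,0,0],[-1,-2.7,0.5,50,0,0,0]]}}

```text
clock: 5.75
position: [0.5711, 0.0327, 0.17]
ee_rot: [1.874, -2.521, 0.003]
force: [-0.7, -0.6, -1.2]
width: 0.191
```

```bash
python3 -c "
from h import *
go([.571,.0327,.160],73.4)"
```

```text
t 5.75 pos [0.5711 0.0327 0.17  ] F [-0.73 -0.56 -1.21] w 0.191 j [-0.06  0.41 -0.12  1.77  0.06  0.97 -2.07]
shift mm [ 0.   0.1 10. ] turn [-0.0014 -0.0017 -0.0027]
```

Request:
{"fn": "play_rows", "kwargs": {"motion": [[-1,0,0,2,0,0,0],[-1,0,0,4,0,0,0],[-1,0,0,5,0,0,0],[-1,0,0,6,0,0,0],[-1,0,0,6,0,0,0]]}}

```text
clock: 6.25
position: [0.571, 0.0327, 0.1638]
ee_rot: [1.874, -2.521, 0.003]
force: [-0.2, -0.1, -0.1]
width: 0.198
```

Request:
{"fn": "play_rows", "kwargs": {"motion": [[-1,0,0,1,0,0,0],[-1,0,0,2,0,0,0],[-1,0,0,3,0,0,0],[-1,0,0,4,0,0,0],[-1,0,0,4,0,0,0]]}}

```text
clock: 6.75
position: [0.5709, 0.0326, 0.1597]
ee_rot: [1.874, -2.521, 0.003]
force: [0.0, -0.3, -0.8]
width: 0.191
```

Request:
{"fn": "play_rows", "kwargs": {"motion": [[-1,0,0,1,0,0,0],[-1,0,0,2,0,0,0],[-1,0,0,3,0,0,0],[-1,0,0,4,0,0,0],[-1,0,0,5,0,0,0],[-1,0,0,5,0,0,0]]}}

```text
clock: 7.35
position: [0.5709, 0.0327, 0.1545]
ee_rot: [1.874, -2.52, 0.003]
force: [-0.4, -0.3, -1.4]
width: 0.196
```

Request:
{"fn": "play_rows", "kwargs": {"motion": [[-1,0,0,1,0,0,0],[-1,0,0,2,0,0,0],[-1,0,0,3,0,0,0],[-1,0,0,3,0,0,0]]}}

```text
clock: 7.75
position: [0.5707, 0.0326, 0.1513]
ee_rot: [1.873, -2.52, 0.002]
force: [-1.0, 0.3, -1.6]
width: 0.193
```

Request:
{"fn": "play_rows", "kwargs": {"motion": [[-1,0,0,1,0,0,0],[-1,0,0,2,0,0,0],[-1,0,0,3,0,0,0],[-1,0,0,3,0,0,0]]}}

```text
clock: 8.15
position: [0.5706, 0.0326, 0.1481]
ee_rot: [1.873, -2.52, 0.002]
force: [-0.2, 0.2, 0.5]
width: 0.193
```

Request:
{"fn": "play_rows", "kwargs": {"motion": [[-1,0,0,1.5,0,0,0],[-1,0,0,3,0,0,0],[-1,0,0,4.5,0,0,0],[-1,0,0,6,0,0,0],[-1,0,0,7,0,0,0],[-1,0,0,7,0,0,0]]}}

```text
clock: 8.75
position: [0.5706, 0.0326, 0.141]
ee_rot: [1.873, -2.52, 0.002]
force: [0.6, -0.4, -1.4]
width: 0.19
```

Request:
{"fn": "play_rows", "kwargs": {"motion": [[-1,0,0,1,0,0,0],[-1,0,0,2,0,0,0],[-1,0,0,3,0,0,0],[-1,0,0,4,0,0,0],[-1,0,0,4,0,0,0]]}}

```text
clock: 9.25
position: [0.5708, 0.0326, 0.1373]
ee_rot: [1.874, -2.52, 0.003]
force: [-0.9, 0.6, 4.5]
width: 0.193
```

Request:
{"fn": "play_rows", "kwargs": {"motion": [[-1,0,0,1,0,0,0],[-1,0,0,2,0,0,0],[-1,0,0,3,0,0,0],[-1,0,0,4,0,0,0],[-1,0,0,4,0,0,0]]}}

```text
clock: 9.75
position: [0.5709, 0.0328, 0.1334]
ee_rot: [1.874, -2.521, 0.003]
force: [-0.8, 1.2, -1.5]
width: 0.195
```

Request:
{"fn": "play_rows", "kwargs": {"motion": [[-1,0,0,1,0,0,0],[-1,0,0,2,0,0,0],[-1,0,0,3,0,0,0],[-1,0,0,3,0,0,0]]}}

```text
clock: 10.15
position: [0.5703, 0.0327, 0.1295]
ee_rot: [1.873, -2.52, 0.002]
force: [1.5, -0.5, -6.2]
width: 0.191
```

Request:
{"fn": "play_rows", "kwargs": {"motion": [[-1,0,0,1,0,0,0],[-1,0,0,2,0,0,0],[-1,0,0,3,0,0,0],[-1,0,0,3,0,0,0]]}}

```text
clock: 10.55
position: [0.5705, 0.0326, 0.1267]
ee_rot: [1.873, -2.52, 0.002]
force: [-0.4, 0.3, 1.3]
width: 0.191
```

Request:
{"fn": "play_rows", "kwargs": {"motion": [[-1,0,0,0.5,0,0,0],[-1,0,0,1,0,0,0],[-1,0,0,1,0,0,0]]}}

```text
clock: 10.85
position: [0.5707, 0.0327, 0.126]
ee_rot: [1.873, -2.52, 0.002]
force: [-1.1, -0.2, 5.7]
width: 0.19
```

Request:
{"fn": "play_rows", "kwargs": {"motion": [[-1,0,0,0.5,0,0,0],[-1,0,0,1,0,0,0],[-1,0,0,1,0,0,0]]}}

```text
clock: 11.15
position: [0.5708, 0.0327, 0.1255]
ee_rot: [1.874, -2.521, 0.003]
force: [-1.5, -0.3, 8.0]
width: 0.19
```

Request:
{"fn": "play_rows", "kwargs": {"motion": [[-1,0,0,-1,0,0,0],[0.0,0,0,-1,0,0,0],[0.0,0,0,-1,0,0,0],[0.0,0,0,-1,0,0,0],[0.0,0,0,-1,0,0,0]]}}

```text
clock: 11.65
position: [0.5707, 0.0326, 0.1263]
ee_rot: [1.873, -2.52, 0.002]
force: [-0.5, -0.6, -0.4]
width: 0.48
```

Request:
{"fn": "play_rows", "kwargs": {"motion": [[0,0,0,-15,0,0,0],[0,0,0,-40,0,0,0],[0,0,0,-80,0,0,0],[0,0,0,-120,0,0,0],[0,80,0,-120,0,0,0],[0,120,0,-120,0,0,0],[0,160,0,-120,0,0,0],[0,200,0,-120,0,0,0],[0,200,0,-120,0,0,0]]}}

```text
clock: 12.55
position: [0.5102, -0.167, 0.2467]
ee_rot: [1.858, -2.528, 0.006]
force: [0.3, 0.5, -0.1]
width: 0.499
```

Run:
```python
from h import *
for n in ('side','top'):
    d=arm.get_image(n);W=world(d)
    if n=='top':cv2.imwrite('pics/t4.png',cv2.resize(d['img'][100:280,160:400],(800,600),interpolation=2))
    else:cv2.imwrite('pics/s4.png',cv2.resize(d['img'][110:290,190:430],(800,600),interpolation=2))
    try:
        c,s,a,m=crossbar(d,.571,.0327,.154,.06);print(n,c.round(4),s.round(1),round(a,1),np.nanmedian(W[m],0).round(4))
    except Exception as e:print(e)
go([.571,.0327,.160],73.4)
```

```text
side [0.6043 0.0205] [19.5 15.4] 170.3 [0.6043 0.0212 0.154 ]
top [0.5694 0.0313] [90.  17.5] 163.2 [0.5687 0.0308 0.1541]
t 12.65 pos [ 0.5126 -0.16    0.2466] F [0.65 1.07 0.09] w 0.503 j [ 0.24  0.28 -0.04  1.76  0.02  1.11 -1.68]
shift mm [-201.5    0.3   86.2] turn [-0.0006 -0.002  -0.006 ]
```

View pics/t4.png

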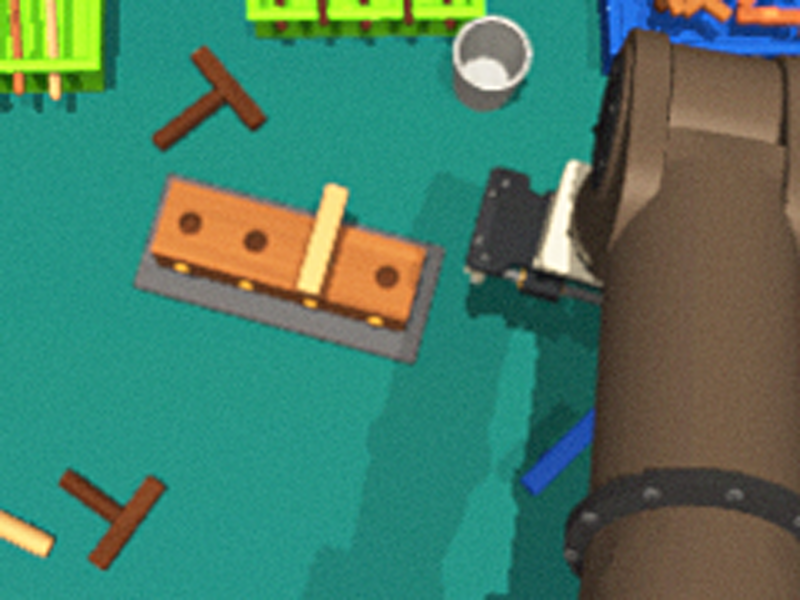

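The top picture shows the pale crossbar at about (323,240), square across the strip at socket 2. Its top is at 154.1 mm, and 154 mm is expected when fully home.

```bash
python3 -c "
from cell import arm
print(arm.sign_off())"
```

```text
the job is handed in; nothing more can be done
None
```

The post is mounted in socket 2 of the strip and the job is handed in; the interface gave no verdict.

**Finding the clear socket:** the top camera's depth picture already showed socket 2 as the deep one. I felt down that one first and did not feel down sockets 1, 3 and 4. The foot passed the 16–22 mm leftover zone with no resistance.

**Insertion:** the catch pushed back with about 4.5 N at roughly 35 mm, then let go. The foot touched the floor at 46 mm with up to 8 N in the readings. That is about 1.6 mm of strip travel, well under the 25 N limit. I then released the post and backed the gripper away.

**Last checks:**

| Check | Measured | Expected |
|---|---|---|
| Crossbar top height | 154.1 mm | 154 mm when home |
| Crossbar direction | 163.2° | 163.4° for square across |
| Crossbar centre from the estimated socket axis | about 2 mm | within 4 mm at the foot |

- **Precision:** the 2 mm offset is about the camera's calibration error.
- **One check failed:** the side camera did not give a usable fit of the crossbar after placing. It caught only part of the bar, so the final check rests on the top camera and the force readings.
- **Other goods:** in the last top picture both broken posts and the cup look undisturbed. The bangle and jar were hidden behind the arm, and I did not measure the others again.

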